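Release the phone bonding press

ROBOT

A 6-joint arm with a two-finger parallel gripper is mounted at the origin on a cart in front of the work surface, level with it; the furniture and walls round the work are solid. World frame = base frame: x ahead of the robot, y to its left, z up, the work surface at z = 0. Lengths are in m, angles in degrees, forces in N, time in s.
With the tool pointing down it reaches from about 0.2 to 0.875 m from the base axis. Payload 3.4 kg.
Tool frame: the origin (TCP) lies at the very end of the fingers, on their centre line; the grasp point (between the pads) lies 19 mm behind it; z points along the fingers, y is the line along which they close (so a half turn about z gives the same grasp; the last joint's range is limited). The gripper opens to 94 mm and grips with 3 to 60 N. Pads are 16 mm wide; open, the fingers measure 119 mm over their backs; the gripper's body (75 mm by 177 mm) begins 78 mm behind the grasp point.
Start: joints at [-76.776, 15.808, 86.224, -0, 77.962, -6.933], TCP at [0.198, -0.54, 0.205] pointing down, gripper open.
Joint ranges: [-165.64, 165.64], [-43.16, 119.46], [12.63, 154.43], [-67.54, 247.53], [6.08, 155.33], [-154.97, 154.97]. Speed limits (degrees/s): [147.25, 147.25, 180, 180, 180, 180].

INTERFACE

Orientations are given as a 3x3 rotation matrix whose columns are the frame's x, y, z axes.
In Python, from workcell import env gives the robot as it stands.
- The arm moves only by the tool servo_tool, never from a script. Its argument "increments" is a list of rows, each a list of 7 numbers: the shift along the world's x, y, z in mm, then the turn, a rotation vector about the world's x, y, z in degrees, then the opening in per cent of the stroke, from 0 (shut) to 100 (fully open). A call has 1 to 12 rows; each row shifts and turns the commanded pose from where the row before left it; what a row does not reach is not made up. A row lasts 1/10 s, in which the tool goes at most 50 mm and 8.59 degrees, less where a joint would pass 70% of its speed; a pose out of reach is approached as far as the arm can. A call with a gripper value outside its range is refused whole. The fingers move at their own pace and stop on an object; "force" is the grip in N (left out, the last holds). Time passes only in rows, so rows that do not move let the fingers close. It gives the time, the measured TCP pose, the force, the opening and the grip force at its end, in the units of the state.
- env.sense(): the state, without advancing time (a new reading comes with each control period).
- env.snapshot(name): name is "side" or "top" or "wrist"; returns a dict with "img" (420x560x3 uint8, red, green, blue), "depth" (420x560 float32, m along the optical axis (not along the pixel's ray), 0 where there is no reading), "fx", "fy", "cx", "cy" (pixels), "rvec" (rotation vector, rad) and "tvec" (3), from world to camera coordinates, as OpenCV has them. Camera axes: x right, y down, z forward; pixel columns grow to the right and rows downward; lengths in m; the calibration is good to about 2 mm. A picture is of the moment at which its call begins.
- env.sign_off(): hands the job in; it is judged then, once.
The state is a dict: "time_s": time; "q": joint angles; "dq": joint speeds; "joint_efforts": joint torques, N m; "ee_pos": TCP position; "eef_rot": TCP orientation; "wrist_force": force on the tool from outside, world axes, zero at the start; "torque": the same for the moment, N m; "width": finger opening in m; "grasp_force": force on a finger pad.
Only numpy, scipy, OpenCV 4.12 (cv2) and the standard library are available. Lean on these libraries where they do the work, as an engineer would, in place of code of your own. Each camera call takes 0.05 s, during which the arm holds its last target. There are 200 camera calls.

TASK

The glue has cured: open the bonding press on the mat. Push the red cross bolt fully home into its guide so that the keys are unlocked, then press both blue keys down together with the two fingertips and hold them down until the clear pressure plate has risen all the way to its upper stop; only then let the keys come back up and move clear. Work only with the fingertips on the bolt and the keys: do not touch the plate or its knob, and leave the phone and the tools lying around where they are.

Things in the scene. Friction and masses are not known exactly. Their poses are not given: they have to be found in the camera images.
- press: grey phone bonding press with a white-metal plate frame, 204 mm wide (y), 158 mm deep (x), fixed on the mat; origin on the mat, x points from the keys to the back, y to the left seen from the keys, z up. Blue keys at x -0.070, y +-0.030 over a base 112 mm wide, 13 mm high; racks and pawls, up to 48 mm high, start 25 mm behind the key centres; two steel columns at x 0.020, y +-0.086, 70 mm high.
- key_left_top (a point): centre of the top face of the left blue key pad (20 x 20 mm, level, 39 mm above the mat when up). The two pads are 60 mm apart centre to centre along the press's y, with 40 mm free between them. Fully down the pad has sunk 9 mm, come 4 mm towards the front and leans 14 degrees to the front.
- key_right_top (a point): the same point on the right blue key pad.
- key_left (a joint): turn of the left key's crank, rad: 0 up (spring), 0.25 fully down; from about 0.18 its pawl is free of the rack. It needs about 2 N to start and 6 N fully down, and springs back by itself. While the red bolt is out it is blocked at about 0.05.
- key_right (a joint): the same for the right key.
- lock_end (a point): centre of the outer (left) face of the cross bolt's red push head. The head is 20 mm (x) wide, 24 mm high (5 to 29 mm above the mat) and 10 mm thick; this face looks along the press's +y, the mat left of it is free for 60 mm, and its inner face meets the aluminium guide when home.
- lock (a joint): travel of the cross bolt, m: 0 fully out (keys locked), 0.012 fully home, moved along the press's -y (both keys free). Slides with about 2 N of friction and stays where it is left. The keys are free from 0.010 on.
- plate (a joint): height of the pressure plate above shut, m: 0 shut on the phone, 0.022 at its upper stop. Damped springs lift it slowly (about 2 s in all) while both pawls are held off; if either key is let go too soon, its pawl catches the next rack tooth (every 5 mm) and the plate stops there.
- plate_mid (a point): centre of the upper face of the clear pressure plate (76 x 154 mm), 36 mm above the mat when shut; the black palm knob on it stands 25 mm higher. Not to be touched.
- bonded_phone: dark phone 67 x 140 x 8 mm lying in the press's bed under the plate; origin at the centre of its underside, 18 mm above the mat. Not to be touched.
- suction_lifter: bystander: red suction cup with a wire ring, 43 mm across and 37 mm high, on the right of the press; origin at the centre of its underside.
- red_driver: bystander: small red and white screwdriver, 102 mm long and 13 mm thick, lying in front of the press; origin at the centre of its underside.
- bench_tweezers: bystander: steel tweezers, 115 mm long and 10 mm high, lying to the left of the press; origin at the centre of their underside.

How it is judged:
By the outcome, as a careful person would: the job done as asked, in the order asked, and still so for the second after the job is handed in, with the robot touching nothing.
It also fails if it takes over 43 s, if anything falls off the work surface, if the arm or the gripper's body presses on something with over 40 N, if the wrist force passes 120 N, or if a joint passes its speed limit or range.

## Working session

There is one attempt and no reset: what is moved stays moved. The work goes in short steps, Python scripts to look and compute and a tool call to move; the robot and the scene stay as the last step left them, time stands still between calls to the robot, and variables do not carry over. Pictures are saved under pics/ and viewed, at most 10 in all, crops included, and the job is handed in when it is done.

Besides the shell and the picture viewer there is one more tool, called after "Emit:" by a JSON object that holds its "name" and its "arguments". servo_tool: Moves the arm, as the interface text tells. Its arguments: {"type":"object","properties":{"increments":{"type":"array","items":{"type":"array","items":{"type":"number"}}},"force":{"type":"number"}},"required":["increments"]}

```bash
mkdir -p pics
cat > h.py <<'E'
import numpy as np, cv2
from workcell import env
def snap(n,f=None):
    s=env.snapshot(n)
    if f: cv2.imwrite('pics/'+f,s['img'][:,:,::-1])
    s['R']=cv2.Rodrigues(np.array(s['rvec'],float))[0]; s['t']=np.array(s['tvec'],float).ravel()
    return s
def world(s):  # per-pixel world xyz from depth
    v,u=np.mgrid[:420,:560]; d=s['depth']
    P=np.stack([(u-s['cx'])/s['fx']*d,(v-s['cy'])/s['fy']*d,d],-1)
    return (P-s['t'])@s['R']
def ray(s,u,v,z):
    d=np.array([(u-s['cx'])/s['fx'],(v-s['cy'])/s['fy'],1])@s['R']; c=-s['t']@s['R']
    return c+d*(z-c[2])/d[2]
def blobs(s,lo,hi,amin=30):
    hsv=cv2.cvtColor(s['img'],cv2.COLOR_RGB2HSV)
    m=cv2.inRange(hsv,lo,hi)
    if lo[0]==0: m|=cv2.inRange(hsv,(172,lo[1],lo[2]),(180,255,255))
    n,l,st,c=cv2.connectedComponentsWithStats(m)
    W=world(s); out=[]
    for i in range(1,n):
        if st[i,4]<amin: continue
        p=W[(l==i)&(s['depth']>0)]
        out.append((c[i].round(1),st[i].tolist(),np.median(p,0).round(4) if len(p) else None,np.percentile(p[:,2],95).round(4) if len(p) else None))
    return out
E
python3 - <<'E'
from h import *
for n in('top','side'):
    s=snap(n,n+'1.png'); print(n,'cam',(-s['t']@s['R']).round(3),s['fx'])
    for nm,lo,hi in(('blue',(95,110,50),(130,255,255)),('red',(0,120,60),(8,255,255))):
        for b in blobs(s,lo,hi): print(nm,*b)
E
```

```text
top cam [0.371 0.133 0.892] 467.1785229226345
blue [ 3.7 55.8] [0, 50, 11, 20, 79] [0.733  0.5776 0.2248] 0.2269
blue [16.7 60.4] [15, 51, 5, 19, 57] [0.723  0.5553 0.2244] 0.2263
blue [529.6 233.5] [522, 212, 16, 43, 385] [ 0.4918 -0.3154  0.0305] 0.0337
blue [495.7 235.3] [490, 214, 13, 43, 258] [ 0.4875 -0.2519  0.0313] 0.034
blue [454.9 237.5] [448, 217, 15, 42, 398] [ 0.4827 -0.178   0.0298] 0.0331
blue [247.6 232.9] [242, 228, 12, 11, 112] [0.4832 0.2037 0.0378] 0.0399
blue [279.7 235.1] [275, 230, 11, 11, 113] [0.4805 0.1444 0.038 ] 0.0402
red [342.6 194.9] [332, 184, 22, 22, 341] [0.5634 0.026  0.0046] 0.0218
red [227.8 230.5] [225, 225, 8, 12, 74] [0.4898 0.2421 0.0262] 0.0294
red [263.6 284.9] [258, 276, 13, 20, 77] [0.3893 0.1734 0.0086] 0.0121
side cam [0.527 0.961 0.448] 508.89967856400534
blue [151.7 150. ] [138, 143, 28, 16, 320] [ 0.7841 -0.0871  0.1133] 0.1164
blue [289.9 151. ] [277, 149, 23, 6, 35] [ 0.4753 -0.3122  0.0308] 0.0334
blue [282.4 156.1] [271, 153, 23, 7, 72] [ 0.4991 -0.3073  0.0241] 0.0334
blue [290.7 172.2] [275, 168, 33, 10, 266] [ 0.4808 -0.1723  0.0235] 0.0318
blue [299.3 228.2] [294, 225, 12, 8, 82] [0.4788 0.1504 0.0387] 0.04
blue [298.8 244.3] [293, 241, 12, 8, 87] [0.4828 0.2111 0.0387] 0.0404
blue [ 45.2 258.2] [20, 249, 52, 19, 492] [0.7248 0.5722 0.2254] 0.2262
blue [136.1 274.2] [133, 268, 7, 13, 34] [0.6771 0.4789 0.1503] 0.1512
blue [364.2 355.9] [360, 352, 9, 9, 68] [0.4122 0.4516 0.0067] 0.0107
red [ 5.3 53.4] [0, 13, 17, 67, 577] [ 1.0062 -0.0144  0.3187] 0.3712
red [351.7 250. ] [341, 245, 22, 11, 177] [0.3874 0.1795 0.0087] 0.0133
red [296.5 266.5] [291, 260, 12, 14, 167] [0.4891 0.25   0.019 ] 0.0289
red [381.8 320. ] [370, 314, 24, 13, 251] [0.3754 0.3826 0.0104] 0.0149
red [352.1 321.2] [348, 316, 9, 11, 90] [0.4175 0.3841 0.0099] 0.0145
```

View pics/top1.png

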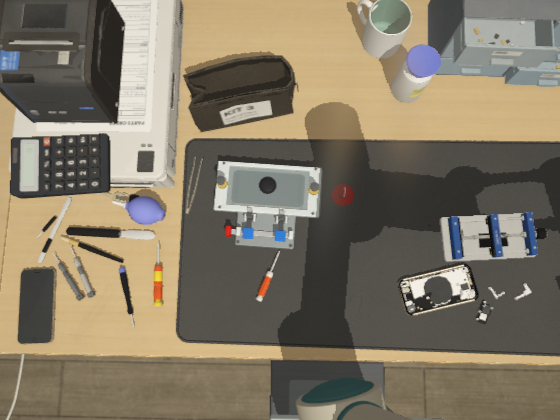

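View pics/side1.png

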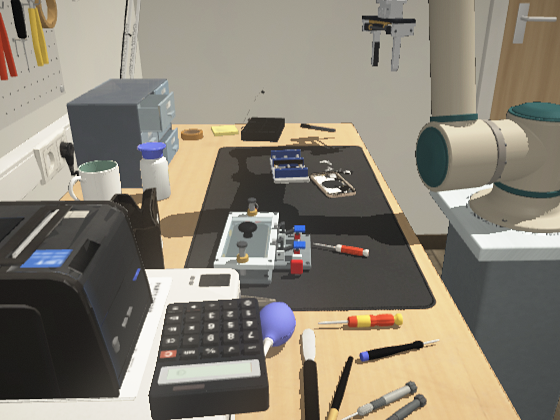

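The top view shows the press with its blue keys at (248,233) and (280,235), and the red bolt head at (228,230). The tweezers are at (193,185), the driver at (268,277) and the suction cup at (343,195). The side view shows the same layout, with the bolt head at (296,266).

```bash
python3 -c "
from workcell import env
s=env.sense();print(s['ee_pos'],s['eef_rot'],s['width'],s['time_s'])"
```

```text
[ 0.19800988 -0.53930831  0.20470285] [[ 9.38768307e-01  3.44548900e-01 -3.48287824e-04]
 [ 3.44549012e-01 -9.38767033e-01  1.56084292e-03]
 [ 2.10825584e-04 -1.58527209e-03 -9.99998721e-01]] 0.09400587296815797 0.1
```

Emit:
{"name": "servo_tool", "arguments": {"increments": [[10,40,0,0,0,-2,0],[15,43,0,0,0,-2,0],[15,43,0,0,0,-2,0],[15,43,0,0,0,-2,0],[15,43,0,0,0,-2,0],[15,43,0,0,0,-2,0],[15,43,0,0,0,-2,0],[15,43,0,0,0,-2,0],[15,43,0,0,0,-2,0],[15,43,0,0,0,-2,0],[15,43,0,0,0,-2,0],[15,43,0,0,0,-2,0]]}}

```text
time_s: 1.3
ee_pos: [0.3731, -0.025, 0.2055]
eef_rot: [[0.998, -0.069, 0.0], [-0.069, -0.998, -0.0], [0.0, 0.0, -1.0]]
wrist_force: [0.8, -0.6, 0.5]
width: 0.0018
grasp_force: 0.0
```

Emit:
{"name": "servo_tool", "arguments": {"increments": [[15,43,0,0,0,0,0],[15,43,0,0,0,0,0],[15,43,0,0,0,0,0],[15,43,0,0,0,0,0],[15,43,0,0,0,0,0],[0,0,0,0,0,0,0],[0,0,0,0,0,0,0]]}}

```text
time_s: 2.0
ee_pos: [0.4475, 0.1886, 0.2048]
eef_rot: [[0.998, -0.065, -0.002], [-0.065, -0.998, -0.001], [-0.002, 0.001, -1.0]]
wrist_force: [0.8, -0.7, -0.8]
width: 0.0007
grasp_force: 0.0
```

Run:
```python
from h import *
for n in('wrist',):
    s=snap(n,n+'1.png'); print(n,'cam',(-s['t']@s['R']).round(3),s['fx'])
    for nm,lo,hi in(('blue',(95,110,50),(130,255,255)),('red',(0,120,60),(8,255,255))):
        for b in blobs(s,lo,hi): print(nm,*b)
e=env.sense();print(e['ee_pos'],e['eef_rot'][:,1],e['width'],e['time_s'])
```

```text
wrist cam [0.522 0.184 0.384] 326.01342924052256
blue [257.9 164.1] [249, 155, 19, 19, 329] [0.4831 0.2056 0.0394] 0.0408
blue [314.7 163.9] [306, 155, 19, 19, 344] [0.4794 0.1457 0.0395] 0.0408
blue [ 68.3 232.9] [64, 229, 9, 9, 56] [0.4114 0.4429 0.0089] 0.0109
red [416.7  74.4] [398, 53, 40, 43, 1276] [0.5634 0.031  0.0061] 0.023
red [223.4 159. ] [218, 149, 12, 21, 220] [0.4895 0.2434 0.0283] 0.0302
red [122.7 224.5] [117, 220, 13, 10, 100] [0.4188 0.3737 0.0124] 0.0148
red [292.5 233.8] [285, 224, 17, 20, 183] [0.3938 0.173  0.0117] 0.0146
red [131.5 257.7] [124, 246, 15, 23, 217] [0.3758 0.3697 0.0124] 0.0155
[0.44732313 0.18764781 0.20491044] [-0.06626788 -0.99780081  0.0014547 ] 0.0002462914611148814 2.05
```

View pics/wrist1.png

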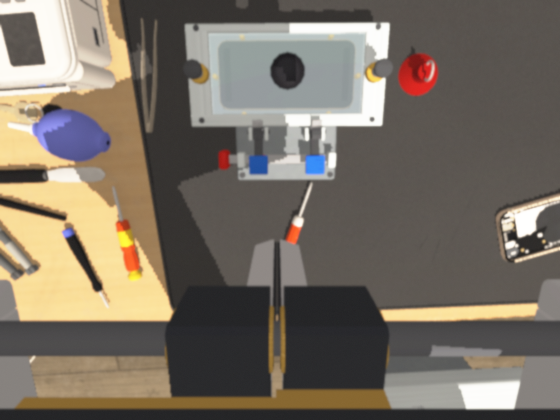

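The wrist view shows the keys at (258,164) and (315,164) and the bolt head at (223,159). The tweezers end near (150,130), clear of the approach side. I'm moving to the left of the bolt and then down.

Emit:
{"name": "servo_tool", "arguments": {"increments": [[14,31,0,0,0,0,0],[14,31,0,0,0,0,0],[14,31,0,0,0,0,0],[0,0,-40,0,0,0,0],[0,0,-40,0,0,0,0],[0,0,-40,0,0,0,0],[0,0,-40,0,0,0,0],[0,0,-20,0,0,0,0],[0,0,-11,0,0,0,0],[0,0,0,0,0,0,0]]}}

```text
time_s: 3.05
ee_pos: [0.4894, 0.2794, 0.0136]
eef_rot: [[0.998, -0.069, -0.003], [-0.069, -0.998, -0.001], [-0.002, 0.002, -1.0]]
wrist_force: [0.1, 0.5, 0.5]
width: 0.0005
grasp_force: 0.0
```

Run:
```python
from h import *
s=snap('side'); c=s['img'][180:320,200:400]; cv2.imwrite('pics/side2.png',cv2.resize(c,None,fx=4,fy=4)[:,:,::-1])
e=env.sense();print(e['ee_pos'],e['width'],e['wrist_force'])
```

```text
[0.49044427 0.28014549 0.01480779] 0.0004654108425679744 [ 0.1118091   0.01388018 -0.04230063]
```

View pics/side2.png

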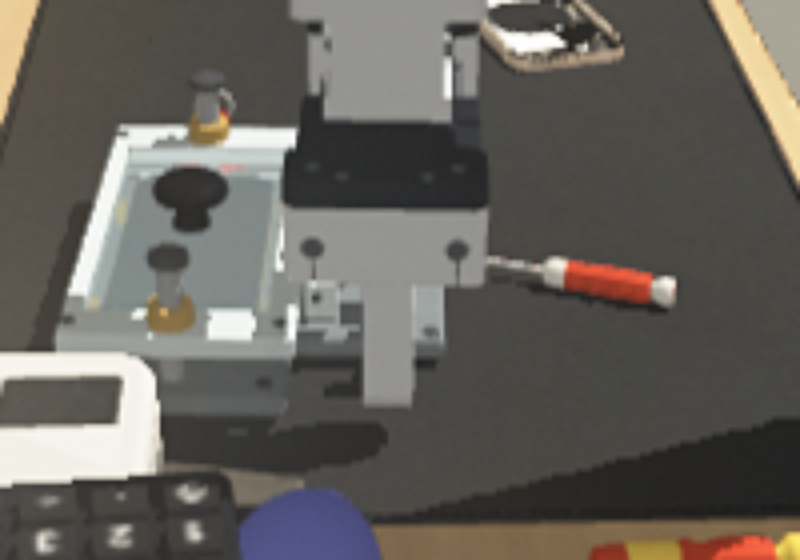

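The fingertip is lined up with the bolt, which it hides in this view. The driver and the other loose tools are clear. I'm pushing along the press's -y.

Emit:
{"name": "servo_tool", "arguments": {"increments": [[0,-8,0,0,0,0,0],[-1,-6,0,0,0,0,0],[0,-4,0,0,0,0,0],[0,-3,0,0,0,0,0],[0,-3,0,0,0,0,0],[-0.5,-2,0,0,0,0,0],[0,-2,0,0,0,0,0],[0,0,0,0,0,0,0]]}}

```text
time_s: 3.9
ee_pos: [0.4891, 0.2532, 0.0146]
eef_rot: [[0.998, -0.067, 0.001], [-0.067, -0.998, 0.0], [0.001, -0.0, -1.0]]
wrist_force: [0.6, 1.8, 0.5]
width: 0.0002
grasp_force: 0.7
```

Emit:
{"name": "servo_tool", "arguments": {"increments": [[0,-1,0,0,0,0,0],[0,-1,0,0,0,0,0],[0,0,0,0,0,0,0]]}}

```text
time_s: 4.2
ee_pos: [0.489, 0.2522, 0.0146]
eef_rot: [[0.998, -0.068, 0.001], [-0.068, -0.998, 0.002], [0.001, -0.002, -1.0]]
wrist_force: [-0.1, 5.5, 0.8]
width: 0.0005
grasp_force: 2.6
```

Emit:
{"name": "servo_tool", "arguments": {"increments": [[0,-1,0,0,0,0,0],[0,-1,0,0,0,0,0],[0,0,0,0,0,0,0]]}}

```text
time_s: 4.5
ee_pos: [0.489, 0.2521, 0.0147]
eef_rot: [[0.998, -0.069, 0.001], [-0.069, -0.998, 0.005], [0.001, -0.005, -1.0]]
wrist_force: [-0.4, 10.7, 0.4]
width: 0.0003
grasp_force: 5.1
```

Emit:
{"name": "servo_tool", "arguments": {"increments": [[0,-1,0,0,0,0,0],[0,-1,0,0,0,0,0],[0,0,0,0,0,0,0]]}}

```text
time_s: 4.8
ee_pos: [0.489, 0.2519, 0.0148]
eef_rot: [[0.998, -0.071, 0.001], [-0.071, -0.997, 0.009], [0.001, -0.009, -1.0]]
wrist_force: [-1.2, 14.5, -0.7]
width: 0.0004
grasp_force: 7.6
```

Emit:
{"name": "servo_tool", "arguments": {"increments": [[0,12,0,0,0,0,0],[0,12,0,0,0,0,0],[0,0,40,0,0,0,50.5],[0,0,40,0,0,0,50.5],[0,0,40,0,0,0,50.5],[0,0,40,0,0,0,50.5],[-9,-25,0,0,0,0,50.5],[-10,-25,0,0,0,0,50.5],[-10,-25,0,0,0,0,50.5],[-10,-20,0,0,0,0,50.5],[0,0,0,0,0,0,50.5],[0,0,0,0,0,0,50.5]]}}

```text
time_s: 6.0
ee_pos: [0.4496, 0.1761, 0.1744]
eef_rot: [[0.998, -0.068, -0.0], [-0.068, -0.998, -0.0], [-0.0, 0.0, -1.0]]
wrist_force: [0.5, 0.4, -1.0]
width: 0.0475
grasp_force: 0.0
```

Run:
```python
from h import *
for n in('wrist','side'):
    s=snap(n,n+'3.png')
    for nm,lo,hi in(('blue',(95,110,50),(130,255,255)),('red',(0,120,60),(8,255,255))):
        for b in blobs(s,lo,hi):
            if b[2] is not None and .1<b[2][1]<.3 and b[2][0]>.45: print(n,nm,*b)
    if n=='wrist': cv2.imwrite('pics/w3c.png',cv2.resize(s['img'][100:260,180:380],None,fx=3,fy=3)[:,:,::-1])
e=env.sense();print(e['ee_pos'],e['eef_rot'],e['width'],e['time_s'],e['wrist_force'])
```

```text
wrist blue [243.8 171.2] [234, 161, 21, 21, 385] [0.4828 0.2052 0.0394] 0.0407
wrist blue [305.4 170.9] [295, 161, 21, 21, 415] [0.4792 0.1459 0.0395] 0.0407
wrist red [215.5 165.3] [210, 155, 12, 22, 223] [0.4893 0.2343 0.0285] 0.0299
wrist red [257.4 165.4] [254, 161, 7, 10, 61] [0.486  0.1927 0.0243] 0.0255
wrist red [317.9 164.4] [316, 160, 4, 10, 31] [0.4829 0.1317 0.0242] 0.0253
side blue [299.  228.2] [294, 225, 11, 8, 80] [0.4793 0.1516 0.0386] 0.0402
side blue [298.8 244.6] [293, 241, 12, 8, 78] [0.4827 0.2121 0.0385] 0.04
side red [296.5 263.6] [291, 257, 12, 15, 165] [0.4873 0.2406 0.0188] 0.0287
[0.45014993 0.17679477 0.1744258 ] [[ 9.97780231e-01 -6.65927247e-02  1.37128632e-04]
 [-6.65927210e-02 -9.97780241e-01 -3.08374629e-05]
 [ 1.38877791e-04  2.16372421e-05 -9.99999990e-01]] 0.04755253096103444 6.1 [-0.20388275 -0.09077944  0.23186556]
```

View pics/w3c.png

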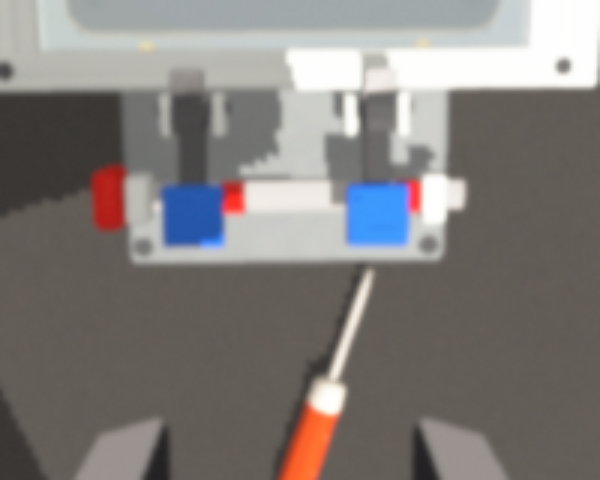

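The bolt head at (108,198) in the crop now sits against its guide, and the push ended on a hard stop. Both keys are clear at (193,215) and (378,215). I'm moving above the keys and lowering.

Emit:
{"name": "servo_tool", "arguments": {"increments": [[15,0,-20,0,0,0,50.5],[15,-1,-30,0,0,0,50.5],[0,0,-30,0,0,0,50.5],[0,0,-25,0,0,0,50.5],[0,0,-15,0,0,0,50.5],[0,0,-8,0,0,0,50.5],[0,0,0,0,0,0,50.5]]}}

```text
time_s: 6.8
ee_pos: [0.4792, 0.1756, 0.0454]
eef_rot: [[0.998, -0.066, -0.002], [-0.066, -0.998, -0.001], [-0.002, 0.001, -1.0]]
wrist_force: [-0.0, 0.2, 0.7]
width: 0.0471
grasp_force: 0.0
```

Run:
```python
from h import *
s=snap('wrist')
cv2.imwrite('pics/w4.png',s['img'][:,:,::-1])
e=env.sense();print(e['ee_pos'],e['width'],e['wrist_force'])
```

```text
[0.47995131 0.17570571 0.04630987] 0.04747783692208733 [-0.49172031 -0.07333861 -0.22514915]
```

View pics/w4.png

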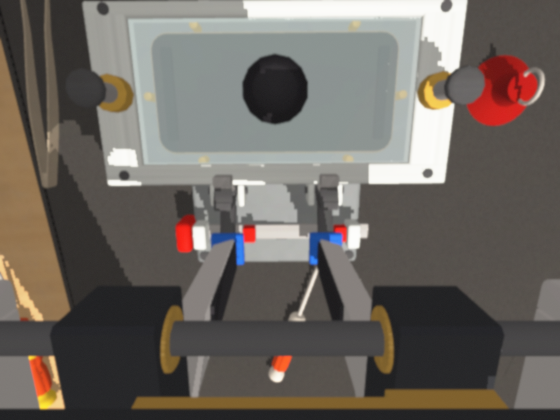

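Both fingertips are over the pads at (225,245) and (325,245), and the plate and knob are clear. I'm pressing.

Emit:
{"name": "servo_tool", "arguments": {"increments": [[0,0,-3,0,0,0,50.5],[0,0,-3,0,0,0,50.5],[0,0,-2,0,0,0,50.5],[-1,0,-2,0,0,0,50.5],[-1,0,-2,0,0,0,50.5],[-1,0,-2,0,0,0,50.5],[0,0,0,0,0,0,50.5]]}}

```text
time_s: 7.55
ee_pos: [0.4779, 0.1754, 0.0342]
eef_rot: [[0.998, -0.067, 0.003], [-0.067, -0.998, 0.001], [0.003, -0.001, -1.0]]
wrist_force: [-1.5, -1.5, 10.6]
width: 0.0473
grasp_force: 5.2
```

Emit:
{"name": "servo_tool", "arguments": {"increments": [[-1,0,-2,0,0,0,50.5],[0,0,-2,0,0,0,50.5],[0,0,-1,0,0,0,50.5],[0,0,0,0,0,0,50.5]]}}

```text
time_s: 7.95
ee_pos: [0.4773, 0.1755, 0.0313]
eef_rot: [[0.998, -0.067, 0.005], [-0.067, -0.998, 0.001], [0.005, -0.001, -1.0]]
wrist_force: [-4.7, -1.2, 24.6]
width: 0.047
grasp_force: 12.5
```

Emit:
{"name": "servo_tool", "arguments": {"increments": [[0,0,-1,0,0,0,50.5],[0,0,0,0,0,0,50.5],[0,0,0,0,0,0,50.5],[0,0,0,0,0,0,50.5],[0,0,0,0,0,0,50.5],[0,0,0,0,0,0,50.5],[0,0,0,0,0,0,50.5],[0,0,0,0,0,0,50.5],[0,0,0,0,0,0,50.5],[0,0,0,0,0,0,50.5],[0,0,0,0,0,0,50.5],[0,0,0,0,0,0,50.5]]}}

```text
time_s: 9.15
ee_pos: [0.4774, 0.1755, 0.0311]
eef_rot: [[0.998, -0.067, 0.005], [-0.067, -0.998, 0.001], [0.005, -0.001, -1.0]]
wrist_force: [-5.8, -0.8, 30.7]
width: 0.0472
grasp_force: 15.6
```

```bash
cat > plate.py <<'E'
from h import *
import sys
for n in('wrist','top'):
    s=snap(n,n+sys.argv[1]); W=world(s)
    # dark knob region + plate, in press area around (x~.551, y~.171)
    d=np.hypot(W[...,0]-.553,W[...,1]-.17)
    print(n,'knob top',np.percentile(W[d<.012][:,2],[50,90]).round(4),
      'plate',np.percentile(W[(d>.025)&(d<.03)][:,2],[20,50,80]).round(4))
e=env.sense();print(e['ee_pos'],e['wrist_force'],e['time_s'])
E
python3 plate.py 5.png
```

```text
wrist knob top [0.0774 0.2112] plate [0.0555 0.0566 0.0775]Traceback (most recent call last):
  File "plate.py", line 7, in <module>
    print(n,'knob top',np.percentile(W[d<.012][:,2],[50,90]).round(4),
                       ~~~~~~~~~~~~~^^^^^^^^^^^^^^^^^^^^^^^^
    return _quantile_unchecked(
        a, q, axis, out, overwrite_input, method, keepdims, weights)
    return _ureduce(a,
                    func=_quantile_ureduce_func,
    ...<5 lines>...
                    overwrite_input=overwrite_input,
                    method=method)
    r = func(a, **kwargs)
    result = _quantile(arr,
                       quantiles=q,
    ...<2 lines>...
                       out=out,
                       weights=wgt)
    slices_having_nans = np.isnan(arr[-1, ...])
                                  ~~~^^^^^^^^^
IndexError: index -1 is out of bounds for axis 0 with size 0
```

View pics/wrist5.png

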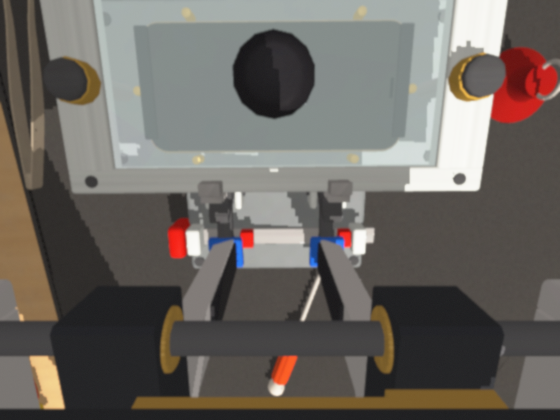

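The plate is rising: it looks larger and its top reads about 0.057 m. I'm holding the keys down.

Emit:
{"name": "servo_tool", "arguments": {"increments": [[0,0,0,0,0,0,50.5],[0,0,0,0,0,0,50.5],[0,0,0,0,0,0,50.5],[0,0,0,0,0,0,50.5],[0,0,0,0,0,0,50.5],[0,0,0,0,0,0,50.5],[0,0,0,0,0,0,50.5],[0,0,0,0,0,0,50.5],[0,0,0,0,0,0,50.5],[0,0,0,0,0,0,50.5],[0,0,0,0,0,0,50.5],[0,0,0,0,0,0,50.5]]}}

```text
time_s: 10.45
ee_pos: [0.4774, 0.1755, 0.0311]
eef_rot: [[0.998, -0.067, 0.005], [-0.067, -0.998, 0.001], [0.005, -0.001, -1.0]]
wrist_force: [-5.5, -1.2, 31.0]
width: 0.0475
grasp_force: 15.6
```

Emit:
{"name": "servo_tool", "arguments": {"increments": [[0,0,0,0,0,0,50.5],[0,0,0,0,0,0,50.5],[0,0,0,0,0,0,50.5],[0,0,0,0,0,0,50.5],[0,0,0,0,0,0,50.5],[0,0,0,0,0,0,50.5],[0,0,0,0,0,0,50.5],[0,0,0,0,0,0,50.5],[0,0,0,0,0,0,50.5],[0,0,0,0,0,0,50.5],[0,0,0,0,0,0,50.5],[0,0,0,0,0,0,50.5]]}}

```text
time_s: 11.65
ee_pos: [0.4774, 0.1755, 0.0311]
eef_rot: [[0.998, -0.067, 0.005], [-0.067, -0.998, 0.001], [0.005, -0.001, -1.0]]
wrist_force: [-6.1, -2.5, 30.7]
width: 0.0479
grasp_force: 15.6
```

```bash
sed -i "s/('wrist','top')/('wrist',)/" plate.py; python3 plate.py 6.png
```

```text
wrist knob top [0.0797 0.2112] plate [0.0577 0.0588 0.0797]
[0.4773579  0.17553291 0.0311347 ] [-6.29727263 -2.39316998 30.2056551 ] 11.7
```

Emit:
{"name": "servo_tool", "arguments": {"increments": [[0,0,0,0,0,0,50.5],[0,0,0,0,0,0,50.5],[0,0,0,0,0,0,50.5],[0,0,0,0,0,0,50.5],[0,0,0,0,0,0,50.5],[0,0,0,0,0,0,50.5],[0,0,0,0,0,0,50.5],[0,0,0,0,0,0,50.5],[0,0,0,0,0,0,50.5],[0,0,0,0,0,0,50.5],[0,0,0,0,0,0,50.5],[0,0,0,0,0,0,50.5]]}}

```text
time_s: 12.9
ee_pos: [0.4773, 0.1755, 0.0311]
eef_rot: [[0.998, -0.067, 0.005], [-0.067, -0.998, 0.001], [0.005, -0.001, -1.0]]
wrist_force: [-6.4, -1.4, 30.4]
width: 0.0471
grasp_force: 15.6
```

```bash
python3 plate.py 7.png
```

```text
wrist knob top [0.0796 0.2112] plate [0.0577 0.0588 0.0796]
[0.47737637 0.17553497 0.03114162] [-6.37756532 -0.8488675  31.3555138 ] 12.95
```

The plate has stopped at 0.0588 m, which is 22 mm up. I'm releasing straight up and moving clear.

Emit:
{"name": "servo_tool", "arguments": {"increments": [[0,0,3,0,0,0,50.5],[0,0,3,0,0,0,50.5],[1,0,4,0,0,0,50.5],[1,0,5,0,0,0,50.5],[0,0,15,0,0,0,50.5],[0,0,35,0,0,0,50.5],[0,0,40,0,0,0,50.5],[0,0,40,0,0,0,50.5],[-15,0,20,0,0,0,50.5],[-15,0,0,0,0,0,50.5],[0,0,0,0,0,0,50.5],[0,0,0,0,0,0,50.5]]}}

```text
time_s: 14.15
ee_pos: [0.4462, 0.1749, 0.1899]
eef_rot: [[0.998, -0.067, -0.003], [-0.067, -0.998, -0.001], [-0.003, 0.001, -1.0]]
wrist_force: [-0.6, 0.1, -0.6]
width: 0.0471
grasp_force: 0.0
```

```bash
python3 plate.py 8.png
python3 - <<'E'
from h import *
s=snap('wrist')
for nm,lo,hi in(('blue',(95,110,50),(130,255,255)),('red',(0,120,60),(8,255,255))):
    for b in blobs(s,lo,hi):
        if b[2] is not None and 0<b[2][1]<.3: print(nm,*b)
E
```

```text
wrist knob top [0.0585 0.0814] plate [0.0576 0.0586 0.0776]
[0.44667996 0.17492205 0.18983705] [ 0.85657493  0.5029524  -0.88627719] 14.2
blue [243.8 165.8] [234, 156, 20, 20, 356] [0.4829 0.2053 0.0394] 0.0407
blue [302.9 165.5] [293, 156, 20, 20, 378] [0.4793 0.1458 0.0394] 0.0409
red [409.6  71.7] [390, 49, 42, 45, 1397] [0.5634 0.0308 0.0061] 0.0229
red [216.4 160.4] [211, 150, 12, 22, 216] [0.4888 0.2345 0.0284] 0.0302
red [314.8 159.4] [313, 155, 4, 10, 31] [0.4829 0.1317 0.0244] 0.0253
red [257.2 159.8] [254, 156, 7, 9, 52] [0.4863 0.1923 0.0242] 0.0253
red [277.2 242.3] [271, 228, 15, 30, 192] [0.3882 0.1778 0.0116] 0.0137
red [284.7 245. ] [278, 231, 13, 29, 77] [0.3827 0.1688 0.0074] 0.0124
```

View pics/wrist8.png

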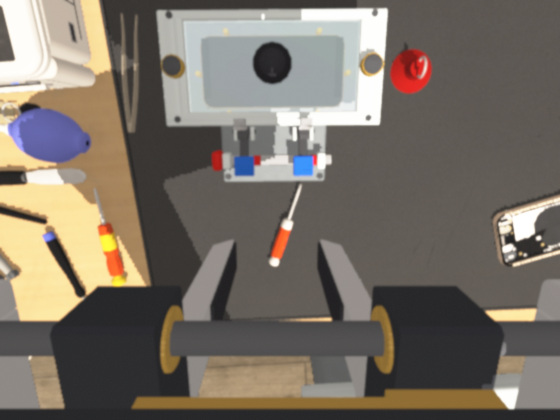

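Run:
```python
from h import *
s=snap('wrist'); W=world(s)
for u in range(208,238): print(u,s['img'][160,u],W[160,u].round(4))
```

```text
208 [57 53 51] [ 0.4877  0.2494 -0.0013]
209 [58 55 53] [0.4878 0.2479 0.0005]
210 [63 54 51] [0.4878 0.2466 0.0014]
211 [94 50 46] [0.4877 0.2454 0.0014]
212 [136  40  35] [0.4901 0.2389 0.0282]
213 [163  31  27] [0.4901 0.2378 0.0284]
214 [173  30  25] [0.49   0.2368 0.0286]
215 [177  30  24] [0.49   0.2356 0.0291]
216 [179  34  29] [0.4898 0.2349 0.0277]
217 [180  35  30] [0.4899 0.2334 0.03  ]
218 [178  34  29] [0.4898 0.2325 0.0293]
219 [172  32  26] [0.4896 0.2317 0.0282]
220 [163  34  28] [0.4896 0.2305 0.0289]
221 [155  61  56] [0.4894 0.2297 0.0273]
222 [159 112 107] [0.4888 0.2298 0.0212]
223 [173 159 152] [0.4892 0.2277 0.027 ]
224 [183 181 174] [0.4893 0.2265 0.0279]
225 [186 186 179] [0.4892 0.2255 0.0281]
226 [186 186 180] [0.4891 0.2244 0.0281]
227 [187 187 180] [0.4891 0.2233 0.0285]
228 [183 183 176] [0.489  0.2224 0.0281]
229 [173 172 166] [0.489  0.2213 0.0284]
230 [155 155 149] [0.4886 0.2207 0.0254]
231 [145 143 139] [0.4877 0.2209 0.0164]
232 [139 136 135] [0.4876 0.2199 0.0163]
233 [126 127 139] [0.4876 0.2187 0.0168]
234 [ 91 107 152] [0.4895 0.2148 0.0379]
235 [ 55  92 163] [0.4895 0.2137 0.0384]
236 [ 40  87 166] [0.4896 0.2125 0.0404]
237 [ 39  86 166] [0.4895 0.2116 0.0396]
```

```bash
python3 -c "
from workcell import env
print(env.sign_off())"
```

```text
the job is handed in; nothing more can be done
None
```

The press is open and the job is handed in at about 14 s: the bolt was pushed to a hard stop (under 1 mm of gap to the guide on camera), both keys were held down until the plate stopped 22 mm up, then released, and the arm is clear of everything.

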